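Unlock the solder sucker and hold it nozzle-down over the power board

TASK

The solder sucker is locked in its slanting stand: pull the red knob of the locking bolt straight out to its stop, then draw the sucker out of the stand along its slant. Carry it over the power board that lies on the desk, turn it upright with the nozzle straight down a few centimetres above the components at the middle of the board, and finish still holding it there, raised and steady. Do not shift the board or the other things on the desk.

Things in the scene. Friction and masses are not known exactly. Their poses are not given: they have to be found in the camera images.
- stand: fixed stand: dark base plate 80 x 120 x 8 mm, aluminium square socket on it (34 mm outside, bore 24 mm, 50 mm deep, open below), slanting 45 degrees. Origin on the desk under the mouth. +y: level, the way the sucker's handle leans; -x: level, the way the bolt is pulled; z up. The bore runs up and out along (0, 0.707, 0.707) of this frame
- stand_mouth (a point): centre of the socket's upper mouth, 70 mm above the desk; axes as the stand
- bolt_knob (a point): centre of the red knob of the locking bolt, a disc 22 mm across and 16 mm long, axis level along the stand's x, on an 8 mm rod; 77 mm above the desk, 72 mm from the sucker's axis when locked, free on all sides but the rod's. Moves with the bolt; axes as the stand
- bolt (a joint): travel of the locking bolt, m: 0 fully in, its steel tongue over the sucker's collar, blocking it; 0.016 at its stop, pulled along the stand's -x. A spring draws it inward (1 to 2.5 N) but 4 N of drag keeps it where it is left; pulling takes 5 to 7 N
- pump: solder sucker, black barrel 20.5 mm wide (118 mm long, own y -64 to +54 mm), white nozzle at its -y end, plunger rod at +y, 190 mm overall, 65 to 115 g. Origin on its underside, mid-length; its axis is its y, 10 mm along z from the origin. A brass collar, 34 mm across, y -22 to -16 mm, rests on the socket mouth. The nozzle clears the mouth after 75 mm of draw
- pump_nozzle (a point): tip of the nozzle, on the sucker's axis, 95 mm from the origin along -y; axes as the sucker
- pump_grip (a point): where to grip the barrel, on its axis at y = +28 mm, fingers closing along the sucker's x (level), 20.5 mm wide; 123 mm from the nozzle tip and 50 mm from the mouth; the plunger rod ends 67 mm beyond it; axes as the sucker
- board: green power supply board lying loose on the desk, 64 x 168 mm (long side along its y), parts up to 38 mm high; origin in the middle of its underside
- board_middle (a point): middle of the board's upper face, 6 mm above the desk; axes as the board
- driver_b: green screwdriver, 11 x 136 mm; origin under its middle; bystander, to be left alone
- calipers: digital calipers, 62 x 220 mm; origin under its middle; bystander, to be left alone
- solder_reel: white and blue reel of solder, 56 mm across, 37 mm high; origin under its middle; bystander, to be left alone
- tape_amber: roll of amber tape, 58 mm across; origin under its middle; bystander, to be left alone
- box_caps: cream carton 45 x 66 x 28 mm; origin under its middle; bystander, to be left alone
- box_fuse: brown carton 34 x 52 x 20 mm; origin under its middle; bystander, to be left alone
- flux_bottle: small clear bottle with black cap, 31 mm across, 82 mm high; origin under its middle; bystander, to be left alone
- wool_tin: tin of brass wool, 68 mm across, 45 mm high; origin under its middle; bystander, to be left alone
Mind the look-alikes: they are no part of the job. Of the things that look like the stand, the larger one is meant.

How it is judged:
On the way, in this order (a step that is already met when the one before it is completed fails the run):
1. the locking bolt is pulled out to its stop while the sucker is still in the stand (value of joint bolt above 0.0135 m and distance between pump_grip and stand_mouth below 0.065 m), for 0.2 s.
2. the sucker is drawn out of the stand and lifted, touching neither stand nor bolt (height (world z) of pump_nozzle above 0.085 m and distance between pump_grip and stand_mouth above 0.11 m and contact force between pump and stand below 0.1 N and contact force between pump and the fingers above 0.5 N), for 0.1 s.
At the end, for the whole second after the job is handed in: the gripper holds the sucker still, upright within 0.2 rad with the nozzle down, the nozzle tip 50 to 160 mm above the desk and within 30 mm of the middle of the board seen from above, touching neither board nor stand (angle between pump's own y axis and vertical below 0.2 rad and horizontal distance between pump_nozzle and board_middle below 0.03 m and height (world z) of pump_nozzle between 0.05 and 0.16 m and contact force between pump and the fingers above 0.5 N and contact force between pump and stand below 0.1 N and contact force between pump and board below 0.1 N and linear speed of pump below 0.03 m/s and angular speed of pump below 0.2 rad/s); the arm keeps its last pose, push and grip.
It fails at once if the board is shifted more than 15 mm (distance of board from where it was at the start of the episode above 0.015 m).
It fails at once if another thing on the desk is shifted more than 30 mm (distance of any of driver_b, calipers, solder_reel, tape_amber, box_caps, box_fuse, flux_bottle, wool_tin from where it was at the start of the episode above 0.03 m).
It also fails if it takes over 54 s, if anything falls off the work surface, if the arm or the gripper's body presses on something with over 40 N, if the wrist force passes 120 N, or if a joint passes its speed limit or range.

ROBOT

A 6-joint arm with a two-finger parallel gripper is mounted at the origin on a cart in front of the work surface, level with it; the furniture and walls round the work are solid. World frame = base frame: x ahead of the robot, y to its left, z up, the work surface at z = 0. Lengths are in m, angles in rad, forces in N, time in s.
With the tool pointing down it reaches from about 0.25 to 0.775 m from the base axis. Payload 4 kg.
Tool frame: the origin (TCP) lies midway between the tips of the shut fingers; the grasp point (between the pads) lies 19 mm behind it (arm.tcp_to_grasp is the distance from the TCP to the grasp point, in m); z points along the fingers, y is the line along which they close (so a half turn about z gives the same grasp; the last joint's range is limited). The gripper opens to 85 mm and grips with 20 to 120 N. Pads are 22 mm wide; open, the fingers measure 114 mm over their backs; the gripper's body (76 mm by 85 mm) begins 54 mm behind the grasp point. The pads swing forward as they close: fully open they stand 13 mm farther back than shut.
Start: joints at [1.039, 0.087, 1.371, -0, 1.684, -0.103], TCP at [0.229, 0.5, 0.231] pointing down, gripper open.
Joint ranges: [-3.1, 3.1], [-0.76, 2.03], [0.27, 2.55], [-1.08, 4.22], [0.17, 2.65], [-2.57, 2.57]. Speed limits (rad/s): [2.79, 2.79, 3.14, 3.14, 3.14, 3.14].

INTERFACE

Orientations are given as a 3x3 rotation matrix whose columns are the frame's x, y, z axes.
In Python, from cell import arm, vision, ticket gives the robot as it stands.
- The arm moves only by the tool step_arm, never from a script. Its argument "commands" is a list of rows, each a list of 3 entries, a list of its own where there are three numbers: the opening, from -1 (shut) to 1 (fully open), then the shift along the world's x, y, z scaled (see below), then the turn about the world's z scaled (see below). A call has 1 to 8 rows; each row is the pose to reach, as a shift and turn from the pose commanded when the call began; what a row does not reach only later rows make up. The controller multiplies each number of a shift by 0.5 m and each number of a turn by 30 degrees. A row lasts 1/12 s, in which the tool goes at most 41.7 mm and 7.16 degrees, less where a joint would pass 70% of its speed; a pose out of reach is approached as far as the arm can. A call with a number of a shift or a turn outside -1 to 1 is refused whole. A call with a gripper value outside its range is refused whole. The fingers move at their own pace and stop on an object; "newtons" is the grip in N (left out, the last holds). Time passes only in rows, so rows that repeat a pose let the fingers close. It gives the time, the measured TCP pose, the force, the opening and the grip force at its end, in the units of the state.
- arm.state(): the state, without advancing time (a new reading comes with each control period).
- vision.capture(name): name is "side" or "top" or "wrist"; returns the picture (384x512x3 uint8, blue, green, red); there is no depth.
- vision.camera_info(name): a dict with "vertical_fov" (degrees; the focal length in pixels is half the picture's height over the tangent of half this angle, whatever the lens; pixels are square), "cx", "cy" (the principal point, pixels), "D" ([k1, k2, p1, p2, k3] as OpenCV has them; the pictures are not rectified), "position" and "orientation" of the camera in the world. Camera axes: x right, y down, z forward; pixel columns grow to the right and rows downward; lengths in m; the calibration is good to about 2 mm. A picture is of the moment at which its call begins: read the wrist's pose just before it. camera_info takes no time and is no camera call; for the wrist camera it gives the pose at the moment of the call.
- ticket.job_done(): hands the job in; it is judged then, once.
The state is a dict: "time": time; "joints": joint angles; "qd": joint speeds; "effort": joint torques, N m; "ee_pos": TCP position; "tool_rot": TCP orientation; "force": force on the tool from outside, world axes, zero at the start; "moment": the same for the moment, N m; "gripper_width": finger opening in m; "finger_force": force on a finger pad.
Only numpy, scipy, OpenCV 4.12 (cv2) and the standard library are available. Lean on these libraries where they do the work, as an engineer would, in place of code of your own. Each camera call takes 0.05 s, during which the arm holds its last target. There are 200 camera calls.

## Working session

There is one attempt and no reset: what is moved stays moved. The work goes in short steps, Python scripts to look and compute and a tool call to move; the robot and the scene stay as the last step left them, time stands still between calls to the robot, and variables do not carry over. Pictures are saved under pics/ and viewed, at most 10 in all, crops included, and the job is handed in when it is done.

Besides the shell and the picture viewer there is one more tool, called after "Request:" in YAML: its name, and indented under it one key for each argument. step_arm: Moves the arm, as the interface text tells. Its arguments: {"type":"object","properties":{"commands":{"type":"array","items":{"type":"array"}},"newtons":{"type":"number"}},"required":["commands"]}

```bash
mkdir -p pics; cat > h.py <<'E'
import numpy as np, cv2
from cell import arm, vision, ticket
def K(i):
    f=192/np.tan(np.radians(i['vertical_fov'])/2); return np.array([[f,0,i['cx']],[0,f,i['cy']],[0,0,1]])
def ray(i,uv):
    p=cv2.undistortPoints(np.array(uv,float).reshape(-1,1,2),K(i),np.array(i['D'],float)).reshape(-1,2)
    d=np.c_[p,np.ones(len(p))]@np.array(i['orientation']).T
    return np.array(i['position']),d
def onz(i,uv,z):
    o,d=ray(i,uv); return o+d*((z-o[2])/d[:,2])[:,None]
def proj(i,P):
    R=np.array(i['orientation']); q=(np.atleast_2d(P)-np.array(i['position']))@R
    return cv2.projectPoints(q,np.zeros(3),np.zeros(3),K(i),np.array(i['D'],float))[0].reshape(-1,2)
def tri(obs):
    A=np.zeros((3,3));b=np.zeros(3)
    for i,uv in obs:
        o,d=ray(i,[uv]);d=d[0]/np.linalg.norm(d[0]);M=np.eye(3)-np.outer(d,d);A+=M;b+=M@o
    x=np.linalg.solve(A,b)
    return x,[np.linalg.norm(proj(i,x)[0]-uv) for i,uv in obs]
E
python3 - <<'E'
from h import *
for n in ("top","side"):
    cv2.imwrite(f'pics/{n}0.png',cv2.resize(vision.capture(n),(800,600),interpolation=cv2.INTER_CUBIC)); i=vision.camera_info(n); print(n,i)
s=arm.state();print(np.round(s['tool_rot'],3),s['ee_pos'],s['gripper_width'],arm.tcp_to_grasp)
E
```

```text
top {'vertical_fov': 48.2342983407209, 'cx': 250.26074808428916, 'cy': 191.19446287382317, 'D': array([-0.14508305,  0.        ,  0.        ,  0.        ,  0.        ]), 'position': array([ 0.37900107, -0.00957642,  1.29946395]), 'orientation': array([[ 0.00933731, -0.98747654,  0.15748937],
       [-0.99967214, -0.00546299,  0.02501551],
       [-0.02384187, -0.15767131, -0.98720379]])}
side {'vertical_fov': 44.62913234775418, 'cx': 244.16190611867563, 'cy': 188.22925722591123, 'D': array([0.04140706, 0.        , 0.        , 0.        , 0.        ]), 'position': array([0.51786838, 0.87822822, 0.63153449]), 'orientation': array([[-0.99826507, -0.02066634,  0.05513394],
       [-0.05782932,  0.52023129, -0.85206524],
       [-0.01107333, -0.85377532, -0.52052385]])}
[[-0.909  0.416 -0.001]
 [ 0.416  0.909 -0.002]
 [ 0.    -0.002 -1.   ]] [0.22846115 0.49980516 0.23022707] 0.08506770123667232 0.0187
```

View pics/top0.png

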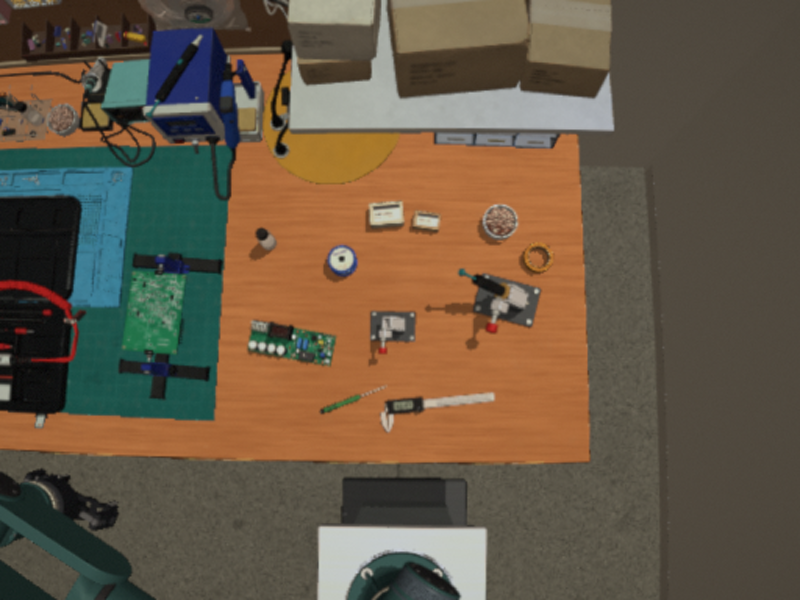

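View pics/side0.png

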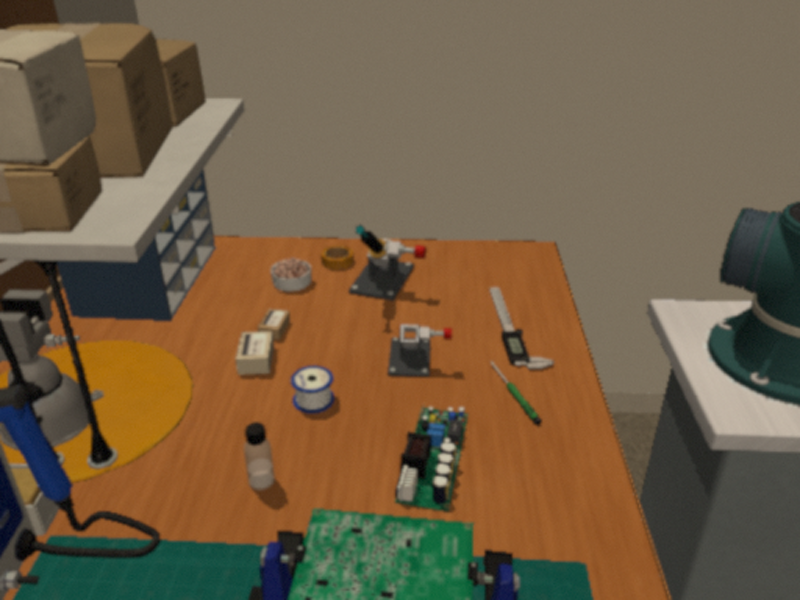

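The top view shows the following (800-px scale):
- **Stands:** the larger stand with the sucker is at (505,300), with its red knob at (492,327). A smaller empty stand is at (392,328), with its knob at (382,350). The larger, loaded one is meant.
- **Boards:** the loose power board is at (292,343). The PCB clamped on the mat at (155,310) is a look-alike, so it isn't the one meant.

The side view agrees: stand at (385,275), knob at (420,251), board at (432,457).

```bash
python3 - <<'E'
from h import *
I={n:vision.camera_info(n) for n in("top","side")}; im={n:vision.capture(n) for n in I}
def blobs(n,lo,hi,roi,minA=6):
    h=cv2.cvtColor(im[n],cv2.COLOR_BGR2HSV); m=cv2.inRange(h,np.array(lo),np.array(hi))
    x0,y0,x1,y1=roi; z=np.zeros_like(m); z[y0:y1,x0:x1]=m[y0:y1,x0:x1]
    c=cv2.connectedComponentsWithStats(z)
    return [(c[2][k][4],c[3][k].round(1)) for k in range(1,c[0]) if c[2][k][4]>=minA],z
s=.64
kt,_=blobs("top",(0,170,90),(6,255,255),(225,190,350,240)); ks,_=blobs("side",(0,170,90),(6,255,255),(225,145,310,225))
ks2,_=blobs("side",(170,170,90),(180,255,255),(225,145,310,225))
print(kt,ks,ks2)
# stand plate corners & board
for n,lo,hi,roi in(("top",(35,60,20),(90,255,200),(150,190,225,245)),("side",(35,60,20),(90,255,200),(245,255,305,330))):
    b,z=blobs(n,lo,hi,roi,3)
    r=cv2.minAreaRect(cv2.convexHull(np.argwhere(z)[:,::-1].astype(np.float32))); print(n,r)
    bx=cv2.boxPoints(r); print(onz(I[n],bx,.006).round(3), onz(I[n],bx,.006).mean(0))
ct=im["top"][155:235,225:365]; cs=im["side"][130:240,210:310]
ct=cv2.resize(ct,(800,457),interpolation=cv2.INTER_CUBIC); cv2.imwrite('pics/ct.png',ct)
cv2.imwrite('pics/cs.png',cv2.resize(cs,(545,600),interpolation=cv2.INTER_CUBIC))
E
```

```text
[(np.int32(35), array([314.1, 209.6])), (np.int32(12), array([244.5, 224. ]))] [(np.int32(45), array([268.2, 160.5])), (np.int32(27), array([286. , 212.7]))] []
top ((186.31781005859375, 219.20326232910156), (53.287635803222656, 19.12557601928711), 10.43747615814209)
[[0.483 0.303 0.006]
 [0.541 0.295 0.006]
 [0.513 0.132 0.006]
 [0.455 0.141 0.006]] [0.49798098 0.21779787 0.006     ]
side ((276.509765625, 293.28778076171875), (32.826229095458984, 63.90637969970703), 12.094757080078125)
[[0.542 0.299 0.006]
 [0.521 0.13  0.006]
 [0.456 0.148 0.006]
 [0.486 0.312 0.006]] [0.50102585 0.22226079 0.006     ]
```

View pics/ct.png

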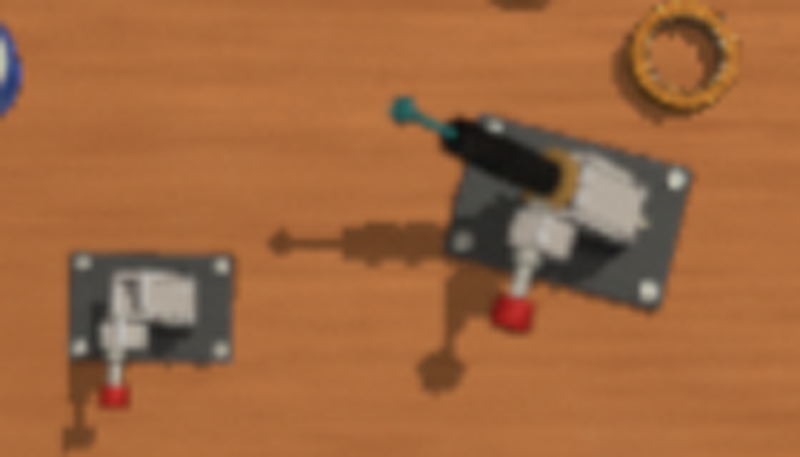

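View pics/cs.png

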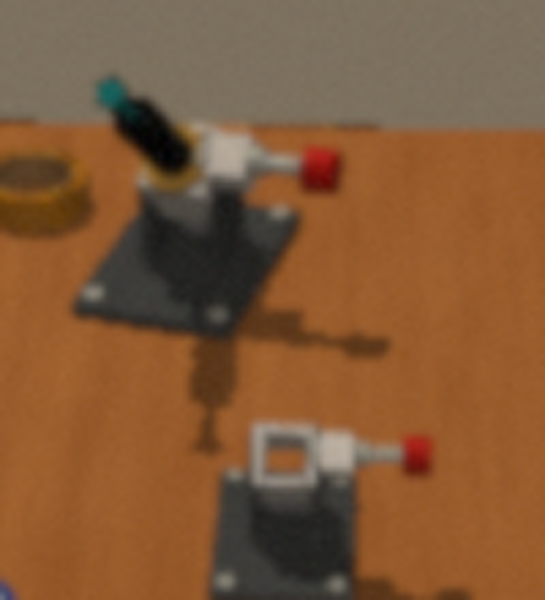

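The larger, loaded stand is confirmed. In the top crop its knob is at (513,313), the plunger tip at (404,110) and the plate screws at (495,126), (677,180), (649,291) and (462,242). The side crop shows the knob at (321,169) and the tip at (111,93).

```bash
python3 - <<'E'
from h import *
I={n:vision.camera_info(n) for n in("top","side")}
T=lambda u,v:np.array([u/5.714+225-.4,v/5.714+155-.4]); S=lambda u,v:np.array([u/5.45+210-.4,v/5.45+130-.4])
print('knob',tri([(I['top'],np.array([314.1,209.6])),(I['side'],np.array([268.2,160.5]))]))
print('tip',tri([(I['top'],T(404,110)),(I['side'],S(111,93))]))
sc=onz(I['top'],[T(495,126),T(677,180),T(649,291),T(462,242)],.009); print(sc.round(4), sc.mean(0))
for a,b in((1,0),(2,3),(3,0),(2,1)):
    d=sc[b]-sc[a]; print(np.degrees(np.arctan2(d[1],d[0])),np.linalg.norm(d))
print('barrel top centre', onz(I['top'],[T(455,135),T(555,190)],.1).round(3))
print('collar', tri([(I['top'],T(562,178)),(I['side'],S(176,166))]))
E
```

```text
knob (array([ 0.52261302, -0.16206752,  0.07882581]), [np.float64(0.42902488533964406), np.float64(0.48989411651170234)])
tip (array([ 0.61274632, -0.10346524,  0.1448259 ]), [np.float64(0.24594793976867008), np.float64(0.28860240857643527)])
[[ 0.631  -0.1633  0.009 ]
 [ 0.6022 -0.2607  0.009 ]
 [ 0.5423 -0.2443  0.009 ]
 [ 0.5681 -0.1448  0.009 ]] [ 0.58589925 -0.20328677  0.009     ]
73.53280435142236 0.10161465487196679
75.45805984610962 0.10273079526242625
-16.333121570230904 0.06559041947343416
-15.350139622233392 0.06215073597253014
barrel top centre [[ 0.609 -0.132  0.1  ]
 [ 0.581 -0.182  0.1  ]]
collar (array([ 0.59267894, -0.19074289,  0.06388283]), [np.float64(0.24650455844423955), np.float64(0.2786629668534204)])
```

Request:
step_arm:
  commands:
    - [1,[0.294,-0.662,0],[0.31]]
    - [1,[0.294,-0.662,0],[0.31]]
    - [1,[0.294,-0.662,0],[0.31]]
    - [1,[0.294,-0.662,0],[0.31]]
    - [1,[0.294,-0.662,0],[0.31]]
    - [1,[0.294,-0.662,0],[0.31]]
    - [1,[0.294,-0.662,0],[0.31]]
    - [1,[0.294,-0.662,0],[0.31]]

```text
$.commands[0][2]: bad value
```

Request:
step_arm:
  commands:
    - [1,[0.294,-0.662,0],0.31]
    - [1,[0.294,-0.662,0],0.31]
    - [1,[0.294,-0.662,0],0.31]
    - [1,[0.294,-0.662,0],0.31]
    - [1,[0.294,-0.662,0],0.31]
    - [1,[0.294,-0.662,0],0.31]
    - [1,[0.294,-0.662,0],0.31]
    - [1,[0.294,-0.662,0],0.31]

```text
time: 0.87
ee_pos: [0.3635, 0.195, 0.2314]
tool_rot: [[-0.965, 0.263, 0.001], [0.263, 0.965, 0.0], [-0.0, 0.0, -1.0]]
force: [0.6, 0.9, -0.3]
gripper_width: 0.0854
finger_force: 0.0
```

Request:
step_arm:
  commands:
    - [1,[0.289,-0.668,-0.06],0]
    - [1,[0.289,-0.668,-0.06],0]
    - [1,[0.289,-0.668,-0.06],0]
    - [1,[0.289,-0.668,-0.06],0]
    - [1,[0.289,-0.668,-0.06],0]
    - [1,[0.289,-0.668,-0.06],0]
    - [1,[0.289,-0.668,-0.06],0]
    - [1,[0.289,-0.668,-0.06],0]

```text
time: 1.53
ee_pos: [0.4956, -0.1101, 0.2037]
tool_rot: [[-0.965, 0.264, 0.0], [0.264, 0.965, 0.0], [-0.0, 0.0, -1.0]]
force: [0.6, 0.3, 1.2]
gripper_width: 0.0853
finger_force: 0.0
```

Request:
step_arm:
  commands:
    - [1,[0,0,0],0]
    - [1,[0,0,0],0]
    - [1,[0,0,0],0]

```text
time: 1.78
ee_pos: [0.495, -0.1077, 0.2036]
tool_rot: [[-0.965, 0.264, -0.001], [0.264, 0.965, 0.001], [0.001, 0.001, -1.0]]
force: [-0.4, 0.8, -0.1]
gripper_width: 0.0853
finger_force: 0.0
```

```bash
python3 - <<'E'
from h import *
i=vision.camera_info("wrist"); im=vision.capture("wrist"); s=arm.state(); print(s['ee_pos'],s['joints'].round(2) if hasattr(s['joints'],'round') else s['joints'],i)
cv2.imwrite('pics/w1.png',cv2.resize(im,(800,600),interpolation=cv2.INTER_CUBIC)); np.save('w1.npy',im); import pickle; pickle.dump(i,open('w1.pkl','wb'))
E
```

```text
[ 0.49497653 -0.10708629  0.20393948] [-0.33 -0.    1.52  0.    1.63 -1.63] {'vertical_fov': 61.46462249064735, 'cx': 255.52343050799726, 'cy': 194.92160259489924, 'D': array([-0.08754585,  0.        ,  0.        ,  0.        ,  0.        ]), 'position': array([ 0.41645238, -0.08594147,  0.34619746]), 'orientation': array([[ 2.64039689e-01,  9.16699245e-01,  2.99909214e-01],
       [ 9.64511770e-01, -2.50855202e-01, -8.23936458e-02],
       [-2.96406381e-04,  3.11021159e-01, -9.50402941e-01]])}
```

View pics/w1.png

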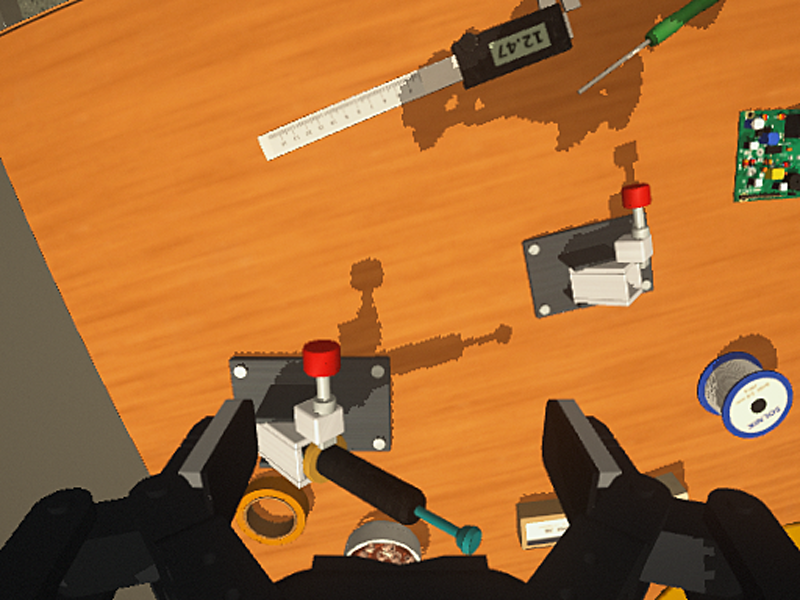

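The wrist view shows the sucker stand clearly. In 800-px coordinates the knob is at (321,359) and the teal tip at (468,538). The barrel runs from (345,470) to (405,503), and the small stand is at (605,270).

```bash
python3 - <<'E'
from h import *; import pickle
w=pickle.load(open('w1.pkl','rb')); I={n:vision.camera_info(n) for n in("top","side")}
T=lambda u,v:np.array([u/5.714+225-.4,v/5.714+155-.4]); S=lambda u,v:np.array([u/5.45+210-.4,v/5.45+130-.4]); W=lambda u,v:np.array([u,v])*.64-.2
ax=np.array([[.9645,-.264],[.264,.9645]])
def f(n,r): print(n,r[0].round(4),np.round(r[1],1),'stand xy',(ax@r[0][:2]).round(4))
f('knob',tri([(w,W(321,359)),(I['top'],np.array([314.1,209.6])),(I['side'],np.array([268.2,160.5]))]))
f('tip',tri([(w,W(468,538)),(I['top'],T(404,110)),(I['side'],S(111,93))]))
sc=onz(w,[W(239,372),W(377,371),W(378,443)],.009)
print(sc, (ax@sc[:,:2].T).T)
E
```

```text
knob [ 0.5221 -0.1622  0.0782] [1.3 0.2 0.7] stand xy [ 0.5464 -0.0186]
tip [ 0.6123 -0.1035  0.1437] [2.1 0.  0.7] stand xy [0.6179 0.0619]
[[ 0.54199317 -0.2441794   0.009     ]
 [ 0.56785766 -0.14471209  0.009     ]
 [ 0.62749993 -0.16122021  0.009     ]] [[ 0.58721578 -0.09242484]
 [ 0.5859027   0.01033961]
 [ 0.64778581  0.01016309]]
```

Request:
step_arm:
  commands:
    - [1,[0.054,-0.11,-0.14],0]
    - [1,[0.054,-0.11,-0.14],0]
    - [1,[0.054,-0.11,-0.14],0]
    - [1,[0.054,-0.11,-0.2],0]
    - [1,[0.054,-0.11,-0.26],0]
    - [1,[0.054,-0.11,-0.294],0]
    - [1,[0.054,-0.11,-0.294],0]
    - [1,[0.054,-0.11,-0.294],0]

```text
time: 2.5
ee_pos: [0.5218, -0.1613, 0.057]
tool_rot: [[-0.965, 0.262, -0.001], [0.262, 0.965, 0.001], [0.002, 0.001, -1.0]]
force: [0.1, -0.6, 0.7]
gripper_width: 0.0858
finger_force: 0.0
```

Request:
step_arm:
  commands:
    - [-0.2,[0,0,0],0]
    - [-1,[0,0,0],0]
    - [-1,[0,0,0],0]
    - [-1,[0,0,0],0]
    - [-1,[0,0,0],0]
    - [-1,[0,0,0],0]
    - [-1,[0,0,0],0]
    - [-1,[0,0,0],0]
  newtons: 40

```text
time: 3.17
ee_pos: [0.5229, -0.1625, 0.058]
tool_rot: [[-0.965, 0.263, 0.002], [0.263, 0.965, 0.001], [-0.001, 0.001, -1.0]]
force: [-0.5, 4.6, 6.0]
gripper_width: 0.0204
finger_force: 39.1
```

Request:
step_arm:
  commands:
    - [-1,[-0.01,0.003,0],0]
    - [-1,[-0.02,0.0055,0],0]
    - [-1,[-0.028,0.0077,0],0]
    - [-1,[-0.032,0.0088,0],0]
    - [-1,[-0.035,0.0096,0],0]
    - [-1,[-0.035,0.0096,0],0]
    - [-1,[-0.035,0.0096,0],0]
    - [-1,[-0.035,0.0096,0],0]

```text
time: 3.83
ee_pos: [0.5077, -0.1585, 0.0581]
tool_rot: [[-0.965, 0.263, 0.007], [0.263, 0.965, -0.001], [-0.007, 0.001, -1.0]]
force: [6.8, 1.6, 1.3]
gripper_width: 0.021
finger_force: 39.1
```

Request:
step_arm:
  commands:
    - [-1,[-0.006,0.0016,0],0]
    - [-1,[-0.008,0.0022,0],0]
    - [-1,[-0.008,0.0022,0],0]
    - [-1,[-0.008,0.0022,0],0]

```text
time: 4.17
ee_pos: [0.5076, -0.1584, 0.0583]
tool_rot: [[-0.965, 0.264, 0.017], [0.263, 0.965, -0.004], [-0.017, 0.001, -1.0]]
force: [18.5, -0.8, -7.2]
gripper_width: 0.0202
finger_force: 39.4
```

The bolt is at its stop: the force rose to 18.5 N and the knob didn't move any further. Next I'll relax the pull, release and rise.

Request:
step_arm:
  commands:
    - [-1,[0.008,-0.002,0],0]
    - [-1,[0.009,-0.0025,0],0]
    - [1,[0.009,-0.0025,0],0]
    - [1,[0.009,-0.0025,0],0]
    - [1,[0.009,-0.0025,0],0]
    - [1,[0.009,-0.0025,0],0]
    - [1,[0.009,-0.0025,0.08],0]
    - [1,[0.009,-0.0025,0.16],0]

```text
time: 4.83
ee_pos: [0.5022, -0.1574, 0.1337]
tool_rot: [[-0.965, 0.264, -0.009], [0.264, 0.965, 0.004], [0.01, 0.001, -1.0]]
force: [0.8, -0.4, 1.0]
gripper_width: 0.0854
finger_force: 0.0
```

Request:
step_arm:
  commands:
    - [1,[0,0,0.08],0]
    - [1,[0,0,0.14],0]
    - [1,[0,0,0.17],-0.2]
    - [1,[0,0,0.17],-0.4]
    - [1,[0,0,0.17],-0.7]
    - [1,[0,0,0.17],-1]
    - [1,[0,0,0.17],-1]
    - [1,[0,0,0.17],-1]

```text
time: 5.5
ee_pos: [0.5048, -0.1585, 0.2216]
tool_rot: [[-0.703, 0.711, -0.001], [0.711, 0.703, -0.0], [0.001, -0.001, -1.0]]
force: [0.1, -0.5, -1.1]
gripper_width: 0.0856
finger_force: 0.0
```

```bash
python3 - <<'E'
from h import *
s=arm.state();print(s['ee_pos'],s['joints'],s['tool_rot'])
I={n:vision.camera_info(n) for n in("top","side")};p=[]
for n,roi in(("top",(280,190,350,240)),("side",(240,145,310,180))):
    m=cv2.inRange(cv2.cvtColor(vision.capture(n),cv2.COLOR_BGR2HSV),(0,170,90),(6,255,255));x0,y0,x1,y1=roi
    q=np.argwhere(m[y0:y1,x0:x1]); print(n,len(q)); p.append((I[n],q.mean(0)[::-1]+[x0,y0]))
print(tri(p))
E
```

```text
[ 0.50484679 -0.1584923   0.22157342] [-4.11149529e-01  4.34168466e-02  1.43625972e+00 -3.55949747e-04
  1.66271731e+00 -1.19058269e+00] [[-7.02852927e-01  7.11334657e-01 -8.76113670e-04]
 [ 7.11334933e-01  7.02853194e-01 -4.68712040e-06]
 [ 6.12445180e-04 -6.26504616e-04 -9.99999616e-01]]
top 32
side 44
(array([ 0.50752208, -0.15931835,  0.07832294]), [np.float64(0.3200349579873652), np.float64(0.36607343893949523)])
```

Request:
step_arm:
  commands:
    - [1,[0,0,0.02],-0.2]
    - [1,[0,0,0.02],-0.45]
    - [1,[0,0,0.02],-0.7]
    - [1,[0,0,0.02],-0.9]
    - [1,[0,0,0.02],-1]
    - [1,[0,0,0.02],-1]

```text
time: 6.1
ee_pos: [0.5051, -0.1584, 0.2318]
tool_rot: [[-0.255, 0.967, -0.0], [0.967, 0.255, 0.0], [0.0, -0.0, -1.0]]
force: [-0.2, -0.1, -0.5]
gripper_width: 0.0853
finger_force: 0.0
```

Request:
step_arm:
  commands:
    - [1,[0.05,0.014,0],-0.2]
    - [1,[0.1,0.028,0],-0.45]
    - [1,[0.15,0.042,0],-0.7]
    - [1,[0.2,0.057,0],-0.9]
    - [1,[0.2,0.057,0],-1]
    - [1,[0.2,0.057,0],-1]
    - [1,[0.2,0.057,0],-1]

```text
time: 6.68
ee_pos: [0.6052, -0.1298, 0.2314]
tool_rot: [[0.26, 0.966, -0.001], [0.966, -0.26, 0.0], [-0.0, -0.001, -1.0]]
force: [-1.1, 0.2, -0.9]
gripper_width: 0.0856
finger_force: 0.0
```

```bash
python3 - <<'E'
from h import *
s=arm.state();print(s['ee_pos'],np.round(s['joints'],2),np.round(s['tool_rot'],3))
i=vision.camera_info("wrist"); im=vision.capture("wrist"); B=cv2.resize(im,(800,600),interpolation=cv2.INTER_CUBIC)
ax=np.array([[.9645,-.264],[.264,.9645]])
zs=[.07,.0884,.1055,.116,.124,.1527]
P=np.array([[*(np.array([.6182,z-.0815])@ax),z] for z in zs]); q=proj(i,P)
print(i['position'],(q/.64).round())
for a in q: cv2.circle(B,tuple(int(v) for v in (a+.2)/.64),3,(0,0,255),-1)
cv2.imwrite('pics/w2.png',B)
E
```

```text
[ 0.60518101 -0.12982019  0.23142415] [-0.3   0.24  1.19 -0.    1.71 -0.04] [[ 0.26   0.966 -0.001]
 [ 0.966 -0.26   0.   ]
 [-0.    -0.001 -1.   ]]
[ 0.62495073 -0.05159012  0.3739419 ] [[402. 343.]
 [402. 326.]
 [402. 309.]
 [403. 297.]
 [403. 286.]
 [404. 242.]]
```

View pics/w2.png

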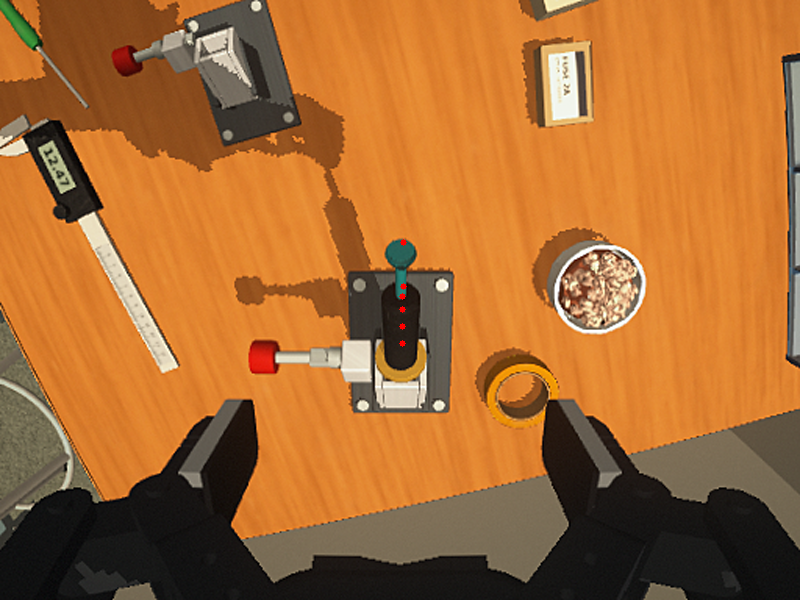

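The wrist view has the teal button at (400,253), the collar face near (400,361) and the knob at (263,357), pulled out. My predicted mouth point lands about 17 px too far forward along +y. I'll solve for the mouth's y from these pixels.

```bash
python3 - <<'E'
from h import *
i=vision.camera_info("wrist"); ax=np.array([[.9645,-.264],[.264,.9645]])
from scipy.optimize import brentq
I={n:vision.camera_info(n) for n in("top","side")}
def pt(ym,s): return np.array([*(np.array([.618,ym+.7071*s])@ax),.07+.7071*s])
for n,s,row in(("collar",6,361),("barrel end",76,288),("button end",117,251),("button mid",113,254)):
    print(n,brentq(lambda ym:(proj(i,pt(ym,s/1e3))[0][1]+.2)/.64-row,-.1,.1))
T=lambda u,v:np.array([u/5.714+225-.4,v/5.714+155-.4]); S=lambda u,v:np.array([u/5.45+210-.4,v/5.45+130-.4])
for ym in(-.012,-.016,-.02,-.024):
  print(ym,'top',((proj(I['top'],[pt(ym,.113),pt(ym,.003)])+.4-[225,155])*5.714).round(),'side',((proj(I['side'],[pt(ym,.113),pt(ym,.003)])+.4-[210,130])*5.45).round())
im=vision.capture("wrist");h=cv2.cvtColor(im,cv2.COLOR_BGR2HSV)
m=cv2.inRange(h,(80,100,40),(100,255,255));q=np.argwhere(m[140:180,240:275]);print('teal rows',q.min(0)+[140,240],q.max(0)+[140,240])
m=cv2.inRange(h,(15,110,60),(28,255,255));q=np.argwhere(m[210:250,235:280]);print('brass',q.min(0)+[210,235],q.max(0)+[210,235])
E
```

```text
collar -0.026932377925181106
barrel end -0.012385849116788987
button end -0.015611825872789609
button mid -0.014782073347649013
-0.012 top [[393. 104.]
 [529. 175.]] side [[108.  89.]
 [170. 168.]]
-0.016 top [[401. 106.]
 [536. 177.]] side [[111.  85.]
 [173. 164.]]
-0.02 top [[409. 108.]
 [544. 179.]] side [[115.  81.]
 [176. 161.]]
-0.024 top [[417. 111.]
 [552. 181.]] side [[118.  77.]
 [178. 157.]]
teal rows [153 247] [179 265]
brass [217 240] [243 272]
```

Request:
step_arm:
  commands:
    - [1,[-0.002,-0.009,-0.06],0]
    - [1,[-0.002,-0.009,-0.12],0]
    - [1,[-0.002,-0.009,-0.18],0]
    - [1,[-0.002,-0.009,-0.23],0]
    - [1,[-0.002,-0.009,-0.261],0]
    - [1,[-0.002,-0.009,-0.261],0]
    - [1,[-0.002,-0.009,-0.261],0]

```text
time: 7.37
ee_pos: [0.6033, -0.1345, 0.101]
tool_rot: [[0.263, 0.965, -0.002], [0.965, -0.263, 0.0], [0.0, -0.002, -1.0]]
force: [-0.1, -0.2, 0.2]
gripper_width: 0.0852
finger_force: 0.0
```

Request:
step_arm:
  commands:
    - [0,[0,0,0],0]
    - [-1,[0,0,0],0]
    - [-1,[0,0,0],0]
    - [-1,[0,0,0],0]
    - [-1,[0,0,0],0]
    - [-1,[0,0,0],0]
    - [-1,[0,0,0],0]
    - [-1,[0,0,0],0]
  newtons: 25

```text
time: 8.03
ee_pos: [0.6047, -0.1343, 0.1022]
tool_rot: [[0.263, 0.965, 0.001], [0.965, -0.263, -0.0], [0.0, 0.001, -1.0]]
force: [-0.1, 1.1, 3.3]
gripper_width: 0.0199
finger_force: 30.9
```

```bash
python3 - <<'E'
from h import *
s=arm.state();print(s['ee_pos'],s['force'],s['moment'])
B=cv2.resize(vision.capture("wrist")[150:384,100:412],(800,600),interpolation=cv2.INTER_CUBIC)
C=cv2.resize(vision.capture("side")[100:200,190:290],(600,600),interpolation=cv2.INTER_CUBIC)
cv2.imwrite('pics/w3.png',cv2.resize(np.hstack([B,C]),(800,342)))
E
```

```text
[ 0.60468955 -0.13432994  0.10221499] [-0.13831788  1.13964206  3.28130993] [0.01618992 0.06639558 0.01335165]
```

View pics/w3.png

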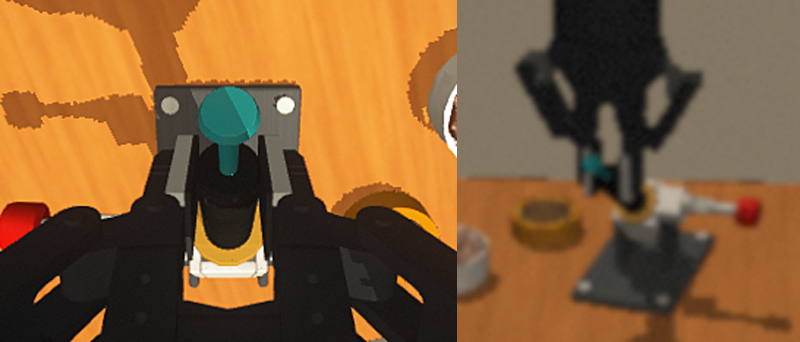

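The grip is good: the barrel sits between the pads (19.9 mm) just below its end, and the plunger is clear of the gripper. Now I'll draw along the slant.

Request:
step_arm:
  commands:
    - [-1,[0.0027,0.01,0.0103],0]
    - [-1,[0.0054,0.02,0.0205],0]
    - [-1,[0.0081,0.03,0.031],0]
    - [-1,[0.011,0.04,0.041],0]
    - [-1,[0.0135,0.05,0.0513],0]
    - [-1,[0.0163,0.06,0.0615],0]
    - [-1,[0.0217,0.079,0.082],0]
    - [-1,[0.0217,0.079,0.082],0]

```text
time: 8.8
ee_pos: [0.6169, -0.093, 0.1454]
tool_rot: [[0.261, 0.965, 0.005], [0.965, -0.261, 0.0], [0.001, 0.005, -1.0]]
force: [0.3, -0.1, -0.1]
gripper_width: 0.0199
finger_force: 30.4
```

```bash
python3 - <<'E'
from h import *
s=arm.state();print(s['ee_pos'],s['force'],s['moment'],s['finger_force'],s['gripper_width'])
B=cv2.resize(vision.capture("wrist")[150:384,100:412],(800,600),interpolation=cv2.INTER_CUBIC)
C=cv2.resize(vision.capture("side")[90:190,190:290],(600,600),interpolation=cv2.INTER_CUBIC)
cv2.imwrite('pics/w4.png',cv2.resize(np.hstack([B,C]),(800,342)))
E
```

```text
[ 0.61687063 -0.0929579   0.14539622] [ 0.25496085 -0.07267472 -0.08625533] [0.0120389  0.03905732 0.03617087] 30.423869490623474 0.019897066350370095
```

View pics/w4.png

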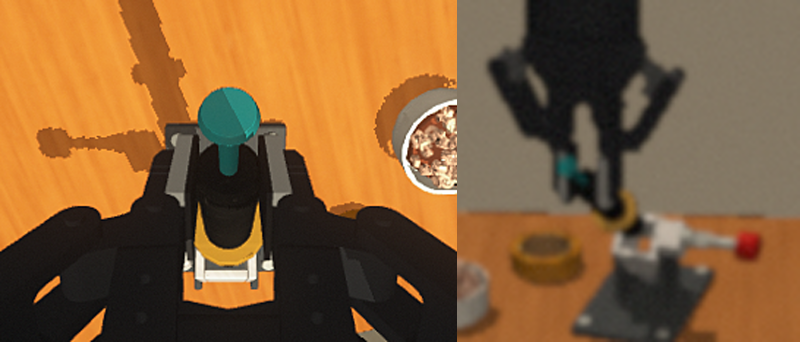

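Request:
step_arm:
  commands:
    - [-1,[-0.003,-0.011,0.0114],0]
    - [-1,[-0.0065,-0.023,0.024],0]
    - [-1,[-0.0095,-0.035,0.034],0]
    - [-1,[-0.0128,-0.047,0.044],0]
    - [-1,[-0.0161,-0.0588,0.052],0]
    - [-1,[-0.02,-0.073,0.06],0]
    - [-1,[-0.0238,-0.087,0.0667],0]
    - [-1,[-0.0238,-0.087,0.0667],0]

```text
time: 9.57
ee_pos: [0.6031, -0.1404, 0.1769]
tool_rot: [[0.265, 0.964, 0.001], [0.964, -0.265, -0.002], [-0.001, 0.001, -1.0]]
force: [-0.1, 1.4, -0.8]
gripper_width: 0.0199
finger_force: 30.2
```

```bash
python3 - <<'E'
from h import *
s=arm.state();print(s['ee_pos'],s['force'],s['moment'],s['finger_force'],s['gripper_width'])
B=cv2.resize(vision.capture("wrist")[150:384,100:412],(800,600),interpolation=cv2.INTER_CUBIC)
C=cv2.resize(vision.capture("side")[90:190,190:290],(600,600),interpolation=cv2.INTER_CUBIC)
cv2.imwrite('pics/w5.png',cv2.resize(np.hstack([B,C]),(800,342)))
E
```

```text
[ 0.60307616 -0.14035348  0.17690319] [-0.07775942  1.40951774 -0.81635441] [ 0.48408502 -0.00608077  0.0345743 ] 30.178608298301697 0.019850296049395175
```

View pics/w5.png

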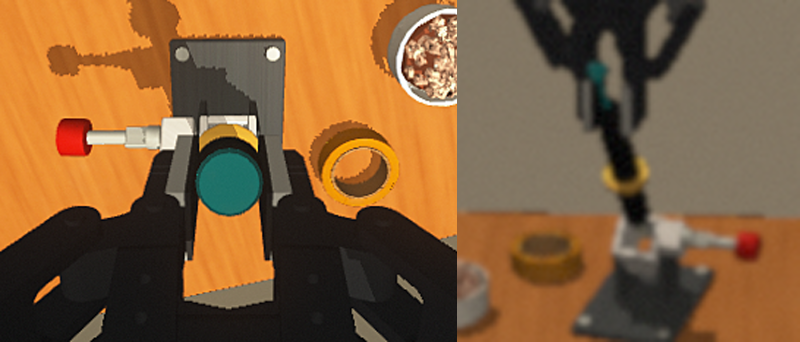

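The sucker is pivoting in the pads as planned and stands at about 67°. I'll continue the arc to about 92°, then lift.

Request:
step_arm:
  commands:
    - [-1,[-0.004,-0.014,0.0065],0]
    - [-1,[-0.0078,-0.0284,0.012],0]
    - [-1,[-0.012,-0.044,0.016],0]
    - [-1,[-0.016,-0.059,0.019],0]
    - [-1,[-0.0205,-0.075,0.021],0]
    - [-1,[-0.0245,-0.0895,0.022],0]
    - [-1,[-0.027,-0.0975,0.022],0]
    - [-1,[-0.027,-0.0975,0.022],0]

```text
time: 10.33
ee_pos: [0.5896, -0.1885, 0.187]
tool_rot: [[0.265, 0.964, 0.001], [0.964, -0.265, -0.001], [-0.001, 0.001, -1.0]]
force: [0.7, 1.8, 0.4]
gripper_width: 0.0199
finger_force: 29.8
```

```bash
cat > ang.py <<'E'
from h import *
s=arm.state();print(s['ee_pos'],s['force'],s['moment'],s['finger_force'],s['gripper_width'])
I={n:vision.camera_info(n) for n in("wrist","top","side")}; 
R=np.array(s['tool_rot']); g=s['ee_pos']-.0*R[:,2]
for n in I:
    im=vision.capture(n);h=cv2.cvtColor(im,cv2.COLOR_BGR2HSV)
    c=proj(I[n],g+[0,0,.015])[0]; r=140 if n=="wrist" else 70
    for nm,lo,hi in(("teal",(80,100,30),(100,255,255)),("brass",(18,90,50),(30,255,255))):
        m=cv2.inRange(h,lo,hi); k=cv2.connectedComponentsWithStats(m)
        print(n,c.round(),nm,[(int(k[2][j][4]),k[3][j].round(1).tolist(),k[2][j][:4].tolist()) for j in range(1,k[0]) if k[2][j][4]>8 and np.linalg.norm(k[3][j]-c)<r])
E
python3 ang.py
```

```text
[ 0.58959207 -0.18853001  0.18704185] [0.69059867 1.84895948 0.39804086] [ 0.46873429 -0.2061837  -0.02380961] 29.83086258172989 0.01986196635375333
wrist [259. 275.] teal [(1978, [255.4, 313.7], [233, 267, 45, 78])]
wrist [259. 275.] brass [(845, [255.7, 209.9], [230, 193, 52, 43]), (804, [348.2, 220.7], [322, 197, 54, 50])]
top [330. 178.] teal [(12, [354.2, 210.7], [353, 208, 4, 7]), (13, [349.2, 221.5], [347, 219, 6, 6])]
top [330. 178.] brass []
side [242. 110.] teal [(14, [238.9, 94.9], [237, 94, 5, 3]), (18, [239.8, 104.8], [239, 101, 4, 8])]
side [242. 110.] brass [(51, [241.2, 136.1], [236, 132, 12, 9])]
```

```bash
cat > th.py <<'E'
from h import *
# predict collar +y rim row, button end-disc extents for tilt theta (deg), given wrist camera
i=vision.camera_info("wrist"); s=arm.state(); R=np.array(s['tool_rot']); ey=R[:,0]; ez=-R[:,2]; ex=R[:,1]
P=np.array(s['ee_pos'])+.015*ez
for t in (70,75,80,85,90,95,100):
    c,q=np.cos(np.radians(t)),np.sin(np.radians(t)); a=c*ey+q*ez; n=q*ey-c*ez
    p=np.linspace(0,2*np.pi,60)[:,None]; circ=lambda y,r:P+(y-.043)*a+r*(np.cos(p)*n+np.sin(p)*ex)
    col=proj(i,np.r_[circ(-.022,.017),circ(-.016,.017)]); e=proj(i,P+.052*a)[0]
    print(t,'brass top row',col[:,1].min().round(1),'width',np.ptp(col[:,0]).round(1),'rod end',e.round(1))
E
python3 th.py; sed -i 's/.capture(n);h=/.capture(n);n=="wrist" and cv2.imwrite("wl.png",im);h=/' ang.py; python3 -c "
from h import *
im=vision.capture('wrist');m=cv2.inRange(cv2.cvtColor(im,cv2.COLOR_BGR2HSV),(80,100,30),(100,255,255))
print([(r,int((m[r]>0).sum())) for r in range(262,350,4)])"
```

```text
70 brass top row 227.7 width 53.3 rod end [260.4 313.3]
75 brass top row 219.3 width 53.3 rod end [260.4 328.1]
80 brass top row 211.1 width 53.5 rod end [260.4 342. ]
85 brass top row 202.9 width 53.7 rod end [260.3 354.9]
90 brass top row 195.0 width 54.1 rod end [260.2 366.4]
95 brass top row 187.3 width 54.7 rod end [260.2 376.5]
100 brass top row 179.8 width 55.3 rod end [260.1 385.1]
[(262, 0), (266, 0), (270, 12), (274, 14), (278, 14), (282, 14), (286, 14), (290, 14), (294, 14), (298, 14), (302, 20), (306, 28), (310, 38), (314, 42), (318, 44), (322, 44), (326, 44), (330, 40), (334, 36), (338, 30), (342, 18), (346, 0)]
```

The two-point fit gives a tilt of about 84°, with the axis about 7 mm forward of the tool. I'll nudge it another 6°.

Request:
step_arm:
  commands:
    - [-1,[-0.0025,-0.009,0],0]
    - [-1,[-0.005,-0.018,0],0]
    - [-1,[-0.007,-0.025,0],0]
    - [-1,[-0.007,-0.025,0],0]
    - [-1,[-0.007,-0.025,0],0]

```text
time: 10.95
ee_pos: [0.5861, -0.1999, 0.1867]
tool_rot: [[0.264, 0.965, -0.0], [0.965, -0.264, -0.0], [-0.0, -0.0, -1.0]]
force: [0.7, 2.0, -1.0]
gripper_width: 0.0199
finger_force: 29.7
```

Request:
step_arm:
  commands:
    - [-1,[0,0,0.03],0]
    - [-1,[0,0,0.06],0]
    - [-1,[0,0,0.1],0]
    - [-1,[0,0,0.14],0]
    - [-1,[0,0,0.14],0]
    - [-1,[0,0,0.14],0]
    - [-1,[0,0,0.14],0]

```text
time: 11.53
ee_pos: [0.5857, -0.1999, 0.2554]
tool_rot: [[0.264, 0.965, -0.002], [0.965, -0.264, -0.0], [-0.001, -0.002, -1.0]]
force: [-0.9, 0.3, -1.8]
gripper_width: 0.0194
finger_force: 29.7
```

```bash
python3 ang.py; python3 th.py; python3 -c "
from h import *
im=vision.capture('wrist');m=cv2.inRange(cv2.cvtColor(im,cv2.COLOR_BGR2HSV),(80,100,30),(100,255,255))
print([(r,int((m[r]>0).sum())) for r in range(262,384,4)])"
```

```text
[ 0.58571784 -0.19989741  0.25536149] [-0.85526024  0.33474715 -1.84918136] [-0.04402228  0.03026886  0.04948462] 29.65970367193222 0.01943521492172826
wrist [259. 275.] teal [(2093, [255.5, 319.6], [234, 268, 45, 85])]
wrist [259. 275.] brass [(587, [335.3, 190.8], [313, 170, 46, 43]), (867, [255.5, 201.6], [230, 184, 53, 43])]
top [339. 175.] teal []
top [339. 175.] brass [(15, [330.6, 183.5], [328, 181, 6, 5])]
side [244.  81.] teal [(17, [241.5, 63.8], [239, 63, 7, 3])]
side [244.  81.] brass [(49, [243.0, 110.1], [237, 106, 13, 7])]
70 brass top row 227.7 width 53.3 rod end [260.5 313.1]
75 brass top row 219.3 width 53.3 rod end [260.4 327.9]
80 brass top row 211.0 width 53.5 rod end [260.4 341.9]
85 brass top row 202.9 width 53.7 rod end [260.3 354.7]
90 brass top row 195.0 width 54.1 rod end [260.3 366.3]
95 brass top row 187.2 width 54.7 rod end [260.2 376.4]
100 brass top row 179.7 width 55.3 rod end [260.1 385. ]
[(262, 0), (266, 0), (270, 10), (274, 14), (278, 14), (282, 14), (286, 14), (290, 14), (294, 14), (298, 14), (302, 16), (306, 15), (310, 18), (314, 26), (318, 34), (322, 40), (326, 44), (330, 44), (334, 44), (338, 42), (342, 38), (346, 34), (350, 22), (354, 0), (358, 0), (362, 0), (366, 0), (370, 0), (374, 0), (378, 0), (382, 0)]
```

The sucker is now upright at about 89.5° and clear of the stand. Next I'll carry it to the board.

Request:
step_arm:
  commands:
    - [-1,[-0.004,0.018,0],0]
    - [-1,[-0.012,0.055,0],0]
    - [-1,[-0.023,0.11,0],0]
    - [-1,[-0.036,0.17,0],0]
    - [-1,[-0.049,0.23,0],0]
    - [-1,[-0.062,0.29,0],0]
    - [-1,[-0.075,0.35,0],0]
    - [-1,[-0.088,0.413,0],0]

```text
time: 12.4
ee_pos: [0.5412, 0.0087, 0.2565]
tool_rot: [[0.263, 0.965, -0.0], [0.965, -0.263, 0.0], [-0.0, -0.0, -1.0]]
force: [0.4, -0.5, -0.2]
gripper_width: 0.0197
finger_force: 29.6
```

Request:
step_arm:
  commands:
    - [-1,[-0.013,0.06,0],0]
    - [-1,[-0.026,0.12,0],0]
    - [-1,[-0.039,0.18,-0.01],0]
    - [-1,[-0.052,0.24,-0.02],0]
    - [-1,[-0.063,0.3,-0.03],0]
    - [-1,[-0.075,0.35,-0.045],0]
    - [-1,[-0.083,0.39,-0.06],0]
    - [-1,[-0.087,0.413,-0.07],0]

```text
time: 13.07
ee_pos: [0.497, 0.2159, 0.2207]
tool_rot: [[0.26, 0.965, -0.002], [0.965, -0.26, 0.0], [0.0, -0.002, -1.0]]
force: [0.5, -0.1, -0.5]
gripper_width: 0.0196
finger_force: 29.6
```

Request:
step_arm:
  commands:
    - [-1,[0,0,0],0]
    - [-1,[0,0,0],0]
    - [-1,[0,0,0],0]
    - [-1,[0,0,0],0]
    - [-1,[0,0,0],0]

```text
time: 13.48
ee_pos: [0.4994, 0.2124, 0.2224]
tool_rot: [[0.265, 0.964, 0.001], [0.964, -0.265, 0.0], [0.0, 0.001, -1.0]]
force: [-0.3, 0.9, -0.7]
gripper_width: 0.02
finger_force: 29.6
```

```bash
python3 ang.py; python3 - <<'E'
from h import *
T=vision.capture("top")[150:270,120:280];C=vision.capture("side")[130:340,200:340];W=vision.capture("wrist")
f=lambda a:cv2.resize(a,(int(a.shape[1]*400/a.shape[0]),400),interpolation=cv2.INTER_CUBIC)
o=np.hstack([f(C),f(W)]);print(o.shape);cv2.imwrite('pics/end.png',cv2.resize(o,(800,int(400*800/o.shape[1]))))
E
```

```text
[0.49937555 0.21235848 0.22243268] [-0.32270055  0.86416943 -0.69557867] [-0.05009943 -0.00816191  0.02457326] 29.58500772714615 0.020049417699987596
wrist [259. 275.] teal [(2064, [255.5, 319.7], [234, 268, 44, 85])]
wrist [259. 275.] brass [(17, [227.4, 151.0], [226, 147, 4, 10]), (903, [255.8, 201.3], [230, 184, 53, 44]), (12, [284.2, 217.2], [283, 215, 3, 5])]
top [173. 210.] teal [(203, [134.6, 226.0], [128, 212, 12, 35]), (13, [193.6, 216.9], [190, 216, 8, 3]), (11, [108.6, 230.9], [107, 229, 4, 5])]
top [173. 210.] brass [(25, [179.9, 211.0], [178, 208, 5, 8]), (10, [205.3, 219.4], [204, 218, 3, 5])]
side [281. 182.] teal [(61, [280.1, 166.3], [276, 159, 9, 22])]
side [281. 182.] brass [(112, [277.9, 220.1], [269, 214, 19, 12])]
(400, 799, 3)
```

View pics/end.png

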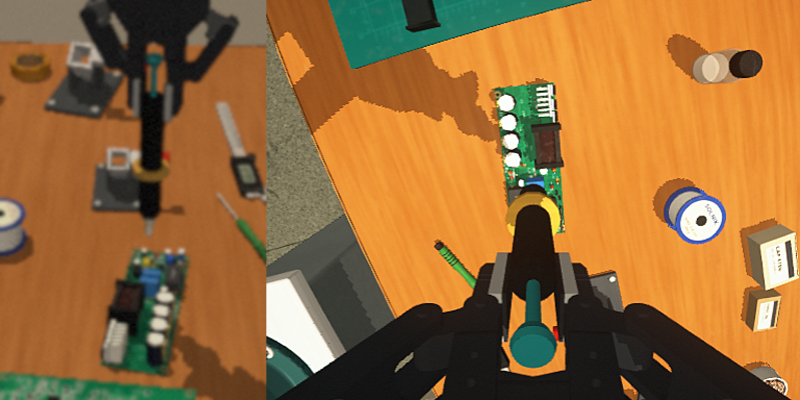

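The final view shows the sucker hanging upright above the board with its nozzle at side pixel (279,252). I'll check the nozzle and the board's middle numerically.

```bash
python3 - <<'E'
from h import *
S=vision.camera_info("side");w=vision.camera_info("wrist")
print('nozzle pred',proj(S,[[.501,.219,.0994]]),'obs 279.3,251.8')
o,d=ray(S,[[279.3,251.8]]);
for x in(.21,.22,.23): k=(x-o[1])/d[0,1];print((o+k*d[0]).round(4))
c=(np.array([[496,90],[554,83],[564,230]])-[267,0])/1.0417
b=onz(w,c,.006);print(b.round(4),'mid',(b[0]+b[2])/2)
s=arm.state();print(np.abs(s['qd']).max())
E
```

```text
nozzle pred [[278.17527715 250.6734422 ]] obs 279.3,251.8
[0.4987 0.21   0.0896]
[0.499  0.22   0.0977]
[0.4992 0.23   0.1058]
[[0.483  0.3043 0.006 ]
 [0.5418 0.2952 0.006 ]
 [0.5132 0.1361 0.006 ]] mid [0.49808681 0.22019755 0.006     ]
0.0022448929817134792
```

The nozzle is at about (0.499, 0.219, 0.098) and the board's middle at (0.498, 0.220). The sucker is steady, so I'm handing the job in.

```bash
python3 -c "
from cell import ticket
print(ticket.job_done())"
```

```text
the job is handed in; nothing more can be done
None
```

I handed the job in with the solder sucker held still and upright (within about 1°), its nozzle about 98 mm above the desk and within a few millimetres of the board's middle; the judge's verdict was not shown.

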